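Find the full candle jar by weight and present it to the scanner

ROBOT

A 7-joint arm with a two-finger parallel gripper is mounted at the origin on the work surface. World frame = base frame: x ahead of the robot, y to its left, z up, the work surface at z = 0. Lengths are in m, angles in rad, forces in N, time in s.
With the tool pointing down it reaches from about 0.35 to 0.9 m from the base axis. Payload 8.1 kg.
Tool frame: the origin (TCP) lies at the very end of the fingers, on their centre line; the grasp point (between the pads) lies 19 mm behind it; z points along the fingers, y is the line along which they close (so a half turn about z gives the same grasp; the last joint's range is limited). The gripper opens to 92 mm and grips with 3 to 60 N. Pads are 19 mm wide; open, the fingers measure 130 mm over their backs; the gripper's body (75 mm by 190 mm) begins 47 mm behind the grasp point.
Start: joints at [-1.397, 0.434, 0.025, 1.573, -0.012, 1.134, -0.075], TCP at [0.171, 0.601, 0.227] pointing down, gripper open.
Joint ranges: [-2.62, 2.62], [-0.44, 2.09], [-1.27, 1.32], [0.08, 2.57], [-1.32, 4.46], [0.12, 2], [-2.74, 2.74]. Speed limits (rad/s): [2.22, 2.22, 3.01, 3.01, 3.14, 3.14, 3.14].

INTERFACE

Orientations are given as a rotation vector (axis times angle).
In Python, from workcell import arm gives the robot as it stands. The module is installed in compiled form; this text tells all that it offers.
- The arm moves only by the shell command python3 -m pendant 'ROWS' [FORCE]. ROWS is JSON, a list of rows, each a list of 3 entries, a list of its own where there are three numbers: the finger opening in cm, from 0 to 9.18, then the shift along the tool's x, y, z in cm, then the turn about the tool's z in degrees. In form: [[fingers, [dx, dy, dz], turn], ...]. A call has exactly 8 rows; each row shifts and turns the commanded pose from where the row before left it, along the tool's axes as they then stand; what a row does not reach is not made up. A row lasts 1/10 s, in which the tool goes at most 50 mm and 8.59 degrees, less where a joint would pass 70% of its speed; a pose out of reach is approached as far as the arm can. A call with a gripper value outside its range is refused whole. The fingers move at their own pace and stop on an object; FORCE is the grip in N (left out, the last holds). Time passes only in rows, so rows that do not move let the fingers close, or fill a call up. It gives the time, the measured TCP pose, the force, the opening and the grip force at its end, in the units of the state.
- arm.read_state(): the state, without advancing time (a new reading comes with each control period).
- arm.get_image(name): name is "scene" or "top" or "wrist"; returns a dict with "frame" (400x640x3 uint8, red, green, blue), "camera_matrix" (3x3 intrinsics, pixels), "cam_to_world" (4x4, takes a point from camera to world coordinates); the wrist camera has in their place "T_tool_cam" (4x4, takes a point from camera to tool coordinates, whose origin is the TCP and whose axes are the flange's). Camera axes: x right, y up, looking along -z (the intrinsics and any distortion apply to the point x, -y, -z); pixel columns grow to the right and rows downward; lengths in m; the calibration is good to about 2 mm. The wrist camera is an equidistant fisheye: a pixel r from the principal point sees the ray r / f radians off the axis. A picture is of the moment at which its call begins: read the wrist's pose just before it. There is no depth.
- arm.job_done(): hands the job in; it is judged then, once.
The state is a dict: "time": time; "q": joint angles; "joint_velocities": joint speeds; "joint_torque": joint torques, N m; "tcp_pos": TCP position; "tcp_rot": TCP orientation; "ft_force": force on the tool from outside, world axes, zero at the start; "wrist_torque": the same for the moment, N m; "width": finger opening in m; "finger_force": force on a finger pad.
Only numpy, scipy, OpenCV 4.12 (cv2) and the standard library are available. Lean on these libraries where they do the work, as an engineer would, in place of code of your own. Each camera call takes 0.05 s, during which the arm holds its last target. There are 200 camera calls.

TASK

One of the two lidded stoneware candle jars on the plywood board was missed at the pour and is empty; only the weight tells. Lift each jar clear of the board in turn to feel which is heavier, setting a jar down again only gently and upright on the board, so that the empty one ends up standing there. Then present the heavier, full one to the barcode scanner: upright, its label level with the window's middle, squarely facing it about 8 cm away and not touching the scanner; finish while still holding it steady there, and leave the other candles and the jug where they are.

Things in the scene. Friction and masses are not known exactly. Their poses are not given: they have to be found in the camera images.
- board: Plywood board lying on the table, 200 x 400 x 18 mm, fixed; origin at the centre of its underside, long side along its y, so its top is 18 mm above the table.
- jar_a: One of two like-looking stoneware candle jars: grey-green cylinder 64 mm in diameter, flat beech lid fixed on, 108 mm tall. One is empty (0.25-0.30 kg), one full (0.43-0.50 kg). Origin: centre of its underside, z up, +x out through the middle of its white barcode label (12-50 mm up, 40 degrees to either side; bare wall above). Starts upright on the board, label away from the robot or to its left.
- jar_b: One of two like-looking stoneware candle jars: grey-green cylinder 64 mm in diameter, flat beech lid fixed on, 108 mm tall. One is empty (0.25-0.30 kg), one full (0.43-0.50 kg). Origin: centre of its underside, z up, +x out through the middle of its white barcode label (12-50 mm up, 40 degrees to either side; bare wall above). Starts upright on the board, label away from the robot or to its left.
- jar_a_label (a point): Middle of that jar's barcode label, on its wall 31 mm above the underside and 32.5 mm out from the jar's axis; same axes as the jar (+x straight out of the label).
- jar_b_label (a point): Middle of that jar's barcode label, on its wall 31 mm above the underside and 32.5 mm out from the jar's axis; same axes as the jar (+x straight out of the label).
- scanner: Black hands-free presentation barcode scanner, fixed, 170 mm tall: round foot 104 mm in diameter, stem, and an upright head 86 mm wide (84 to 170 mm above the table; the foot juts 13 mm out beyond the window). Origin on the table under the head; its window looks along its own -x axis, level, 29 mm from the origin.
- scanner_window (a point): Middle of the scanner's dark red window (66 x 58 mm, upright), 124 mm above the table; same axes as the scanner, so -x points out of the window, at the presented label.
- candle_1: Bystander: open glass candle jar with yellow wax and a steel wick bar across it, 72 mm in diameter, 80 mm tall (bar and wick to 99 mm), loose; origin at the centre of its underside.
- candle_2: Bystander: another such glass candle jar, same sizes; origin at the centre of its underside.
- jug: Bystander: aluminium pouring jug, 96 mm in diameter, 130 mm tall, with a side handle on its +y side, loose; origin at the centre of its underside.
Things that resemble listed ones, but are neither listed nor needed, are in the scene too. Leave any blue or green look-alike of the scanner alone.

How it is judged:
On the way, in this order (a step that is already met when the one before it is completed fails the run):
1. the lighter jar is lifted clear of the board by the gripper alone, the heavier one standing on the board (whether it was lifted before or not) (((height (world z) of jar_a above 0.03 m and contact force between jar_a and the fingers above 1 N and contact force between jar_a and board below 0.1 N and contact force between jar_b and board above 3.6 N) or (height (world z) of jar_b above 0.03 m and contact force between jar_b and the fingers above 1 N and contact force between jar_b and board below 0.1 N and contact force between jar_a and board above 3.6 N))), for 0.3 s.
2. both jars stand on the board, upright and let go (height (world z) of jar_a between 0.012 and 0.024 m and angle between each of jar_a, jar_b's own z axis and vertical below 0.1 rad and contact force between each of jar_a, jar_b and the fingers below 0.1 N and height (world z) of jar_b between 0.012 and 0.024 m), for 0.2 s.
3. the heavier jar is lifted clear of the board by the gripper alone, the lighter one standing on the board (((height (world z) of jar_a above 0.03 m and contact force between jar_a and the fingers above 1 N and contact force between jar_a and board below 0.1 N and contact force between jar_b and board between 1 and 3.6 N) or (height (world z) of jar_b above 0.03 m and contact force between jar_b and the fingers above 1 N and contact force between jar_b and board below 0.1 N and contact force between jar_a and board between 1 and 3.6 N))), for 0.3 s.
At the end, for the whole second after the job is handed in: The gripper alone holds the heavier jar still: label 40 to 130 mm from the window, within 30 mm of its middle sideways and in height, facing it within 20 degrees, jar upright within 11 degrees, scanner untouched. The lighter jar stands upright, let go and at rest on the board (((x of scanner_window in the frame of jar_a_label between 0.04 and 0.13 m and z of scanner_window in the frame of jar_a_label between -0.03 and 0.03 m and y of jar_a_label in the frame of scanner_window between -0.03 and 0.03 m and angle between the x axis of jar_a and the x axis of scanner, either way round below 0.35 rad and angle between jar_a's own z axis and vertical below 0.2 rad and height (world z) of jar_a above 0.05 m and contact force between jar_a and the fingers above 1 N and contact force between jar_a and scanner below 0.1 N and linear speed of jar_a below 0.03 m/s and angular speed of jar_a below 0.3 rad/s and height (world z) of jar_b between 0.012 and 0.024 m and angle between jar_b's own z axis and vertical below 0.1 rad and contact force between jar_b and the fingers below 0.1 N and contact force between jar_b and board between 1 and 3.6 N and linear speed of jar_b below 0.02 m/s) or (x of scanner_window in the frame of jar_b_label between 0.04 and 0.13 m and z of scanner_window in the frame of jar_b_label between -0.03 and 0.03 m and y of jar_b_label in the frame of scanner_window between -0.03 and 0.03 m and angle between the x axis of jar_b and the x axis of scanner, either way round below 0.35 rad and angle between jar_b's own z axis and vertical below 0.2 rad and height (world z) of jar_b above 0.05 m and contact force between jar_b and the fingers above 1 N and contact force between jar_b and scanner below 0.1 N and linear speed of jar_b below 0.03 m/s and angular speed of jar_b below 0.3 rad/s and height (world z) of jar_a between 0.012 and 0.024 m and angle between jar_a's own z axis and vertical below 0.1 rad and contact force between jar_a and the fingers below 0.1 N and contact force between jar_a and board between 1 and 3.6 N and linear speed of jar_a below 0.02 m/s)) and contact force between each of the arm, the fingers and scanner below 0.1 N); the arm keeps its last pose, push and grip.
It fails at once if a jar is knocked over (tipped by more than 35 degrees) (angle between any of jar_a, jar_b's own z axis and vertical above 0.6 rad).
It fails at once if a jar is let go in the air (more than 10 mm above the board) ((height (world z) of jar_a above 0.028 m and contact force between jar_a and the fingers below 0.1 N) or (height (world z) of jar_b above 0.028 m and contact force between jar_b and the fingers below 0.1 N)).
It fails at once if a jar is banged down (over 0.3 m/s within 8 mm of the board) ((height (world z) of jar_a below 0.026 m and linear speed of jar_a above 0.3 m/s) or (height (world z) of jar_b below 0.026 m and linear speed of jar_b above 0.3 m/s)).
It fails at once if a jar is put or falls off the board onto the table (height (world z) of any of jar_a, jar_b below 0.01 m).
It fails at once if another candle or the jug is moved by more than 25 mm or tipped (distance of any of candle_1, candle_2, jug from where it was at the start of the episode above 0.025 m or angle between any of candle_1, candle_2, jug's own z axis and vertical above 0.3 rad).
It also fails if it takes over 69 s, if anything falls off the work surface, if the arm or the gripper's body presses on something with over 40 N, if the wrist force passes 120 N, or if a joint passes its speed limit or range.

## Working session

There is one attempt and no reset: what is moved stays moved. The work goes in short steps, Python scripts to look and compute and a shell command to move; the robot and the scene stay as the last step left them, time stands still between calls to the robot, and variables do not carry over. Pictures are saved under pics/ and viewed, at most 10 in all, crops included, and the job is handed in when it is done.

```bash
mkdir -p pics
cat > h.py <<'E'
import numpy as np, cv2
from scipy.spatial.transform import Rotation as R
from workcell import arm
def save(name, fn):
    s=arm.read_state(); d=arm.get_image(name)
    if name=="wrist":
        T=np.eye(4); T[:3,:3]=R.from_rotvec(s['tcp_rot']).as_matrix(); T[:3,3]=s['tcp_pos']
        d['cam_to_world']=T@d['T_tool_cam']
    np.savez('pics/'+fn+'.npz',**d); cv2.imwrite('pics/'+fn+'.png',d['frame'][:,:,::-1]); return d
def ray(d,u,v,fish=False):
    K=d['camera_matrix']; x=(u-K[0,2])/K[0,0]; y=(v-K[1,2])/K[1,1]
    if fish:
        r=np.hypot(x,y); k=np.tan(r)/r if r>1e-9 else 1; x*=k;y*=k
    T=d['cam_to_world']; return T[:3,3], T[:3,:3]@np.array([x,-y,-1.])
def onz(d,u,v,z,fish=False):
    o,r=ray(d,u,v,fish); return o+r*(z-o[2])/r[2]
def tri(*rays):
    A=0;b=0
    for o,r in rays:
        r=r/np.linalg.norm(r); P=np.eye(3)-np.outer(r,r); A=A+P; b=b+P@o
    p=np.linalg.solve(A,b); return p,[np.linalg.norm((np.eye(3)-np.outer(r,r)/(r@r))@(p-o)) for o,r in rays]
E
python3 - <<'E'
from h import *
for n in("scene","top"):
    d=save(n,n+'0'); print(n,d['cam_to_world'].round(3).tolist(),d['camera_matrix'].round(1).tolist(),[k for k in d])
s=arm.read_state(); print(s)
E
```

```text
scene [[0.314, -0.736, 0.6, 1.181], [0.949, 0.246, -0.195, -0.245], [-0.004, 0.631, 0.776, 0.857], [0.0, 0.0, 0.0, 1.0]] [[380.5, 0.0, 327.4], [0.0, 380.5, 205.1], [0.0, 0.0, 1.0]] ['frame', 'camera_matrix', 'cam_to_world']
top [[0.024, 0.989, -0.147, 0.423], [-1.0, 0.022, -0.017, -0.068], [-0.013, 0.148, 0.989, 1.098], [0.0, 0.0, 0.0, 1.0]] [[402.9, 0.0, 319.0], [0.0, 402.9, 194.9], [0.0, 0.0, 1.0]] ['frame', 'camera_matrix', 'cam_to_world']
{'time': 0.1, 'q': array([-1.39657578,  0.43518054,  0.02497109,  1.57400868, -0.01160468,
        1.13396095, -0.07513111]), 'joint_velocities': array([-0.00200102, -0.00320465,  0.00028212, -0.00276811,  0.00018858,
        0.00054216,  0.00101231]), 'joint_torque': array([ 3.27296926e-03, -6.69119883e+01,  9.87929218e-01, -3.15142822e+01,
       -6.05577766e-02,  3.75546212e-02,  5.21454513e-05]), 'tcp_pos': array([0.17073647, 0.60076058, 0.22600549]), 'tcp_rot': array([-4.33587712e-01, -3.11145535e+00,  2.21584801e-03]), 'ft_force': array([ 0.12338903, -0.67979905,  0.06220847]), 'wrist_torque': array([ 0.00547457,  0.00451377, -0.08651978]), 'finger_force': 0.0, 'width': 0.0915009332807599}
```

View pics/scene0.png

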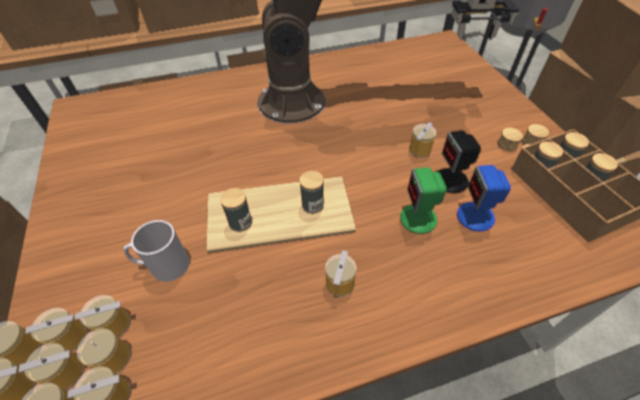

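View pics/top0.png

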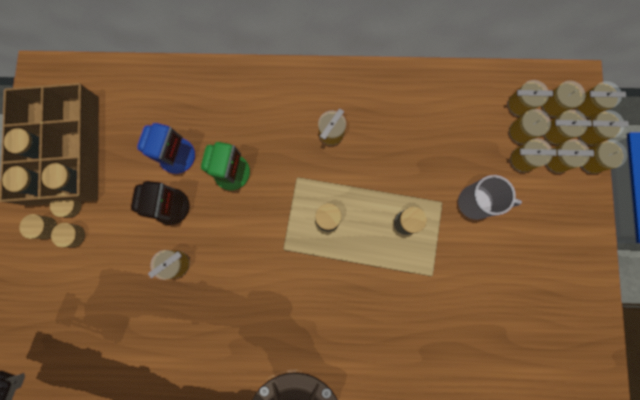

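Two-view picture: jars' lids in scene at (234,197), (312,178), in top at (328,216), (413,219); black scanner at scene (457,158), top (160,202). Possible mix-ups are the green scanner at top (226,163), the blue one at top (166,147), and the lidded jars in and by the crate at top (18,140), (15,180), (58,178), (63,205), (33,226), (64,235). I choose the two lids on the plywood and the black scanner, and check them in one composite crop.

Run:
```python
from h import *
s=cv2.imread('pics/scene0.png');t=cv2.imread('pics/top0.png')
def c(im,x,y,w,h,k): return cv2.resize(im[y:y+h,x:x+w],None,fx=k,fy=k,interpolation=cv2.INTER_CUBIC)
a=c(s,200,160,160,75,5)  # 800x375
b=c(s,400,120,80,45*1,5)
r=np.zeros((600,800,3),np.uint8)
r[:300,:400]=c(s,210,165,80,60,5); r[:300,400:]=c(s,285,160,80,60,5)
r[300:,:400]=c(s,405,125,80,60,5); r[300:,400:]=c(t,125,170,80,60,5)
cv2.imwrite('pics/comp.png',r)
S=dict(np.load('pics/scene0.npz'));T=dict(np.load('pics/top0.npz'))
# lids by colour on non board: print hsv
for im,pts in((s,[(234,197),(312,178),(270,210)]),(t,[(328,216),(413,219),(370,225)])):
    h=cv2.cvtColor(im,cv2.COLOR_BGR2HSV)
    print([h[y,x].tolist() for x,y in pts])
```

```text
[[18, 106, 230], [18, 107, 229], [21, 85, 232]]
[[19, 111, 174], [19, 114, 172], [20, 92, 164]]
```

View pics/comp.png

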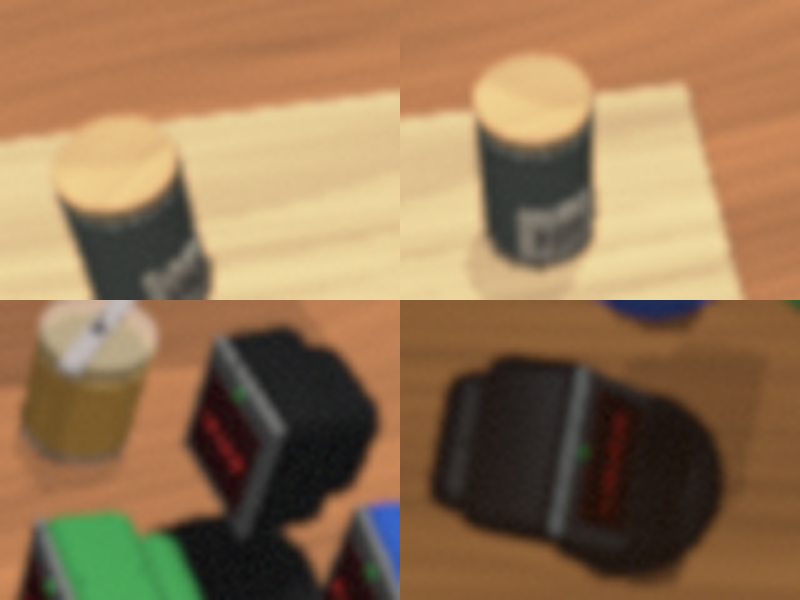

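The crop shows both beech-lidded grey-green jars on the plywood, with labels at scene (243,222) and (314,205), and the black scanner with its bezel/window centred at scene (452,152) and top (166,203). Next I compute the positions.

```bash
cat > m.py <<'E'
from h import *
S=dict(np.load('pics/scene0.npz'));T=dict(np.load('pics/top0.npz'))
def lid(im,x,y,w=16,hue=(0,0)):
    h=cv2.cvtColor(im[:,:,::1],cv2.COLOR_RGB2HSV)
    h=cv2.GaussianBlur(h,(0,0),.8); m=((h[:,:,1]>100)&(h[:,:,2]>130)&(h[:,:,1]<140)).astype(np.uint8)
    q=np.zeros_like(m);q[y-w:y+w,x-w:x+w]=1; m=m*q
    cs,_=cv2.findContours(m,0,2); c=max(cs,key=cv2.contourArea); return cv2.fitEllipse(c)
for n,a,b in(("J1",(234,197),(413,219)),("J2",(312,178),(328,216))):
    e=lid(S['frame'],*a);f=lid(T['frame'],*b)
    print(n,np.round(e[0]+e[1],1),np.round(f[0]+f[1],1))
    p,res=tri(ray(S,*e[0]),ray(T,*f[0])); print(p.round(4),np.round(res,4), onz(T,*f[0],.126).round(4),onz(S,*e[0],.126).round(4))
print('win',tri(ray(S,451.6,152.),ray(T,166.4,203)))
print('tl',tri(ray(S,448.6,133),ray(T,162.6,183)),'tr',tri(ray(S,462.4,151),ray(T,157,217)))
for p in((162.6,183),(157,217)): print(onz(T,*p,.17).round(4))
for p in((448.6,133),(462.4,151)): print(onz(S,*p,.17).round(4))
# board corners
for p in((297,179),(442,201),(433,274),(284,249)): print('bd',onz(T,*p,.018).round(3))
for n,p in(('c1',(332,125)),('c2',(166,265)),('jug',(495,195))): print(n,onz(T,*p,.08 if n!='jug' else .13).round(3))
E
python3 m.py
```

```text
J1 [232.9 195.4  21.9  28.8] [413.5 219.1  24.3  27.1]
[ 0.5137 -0.2789  0.1299] [0.0012 0.0012] [ 0.5139 -0.281   0.126 ] [ 0.5105 -0.2779  0.126 ]
J2 [311.1 178.5  18.6  28.1] [328.1 215.8  25.4  26.5]
[ 0.5172 -0.0743  0.1261] [0.0008 0.0008] [ 0.517  -0.0751  0.126 ] [ 0.5173 -0.0735  0.126 ]
win (array([0.54116813, 0.32610953, 0.12176028]), [np.float64(0.0035229756755434023), np.float64(0.003522975675543442)])
tl (array([0.56859374, 0.28469907, 0.22727641]), [np.float64(0.007421109095779701), np.float64(0.007421109095779813)]) tr (array([0.51409882, 0.37428887, 0.08390286]), [np.float64(0.015332015421964986), np.float64(0.015332015421965061)])
[0.5812 0.316  0.17  ]
[0.5008 0.3225 0.17  ]
[0.5136 0.3232 0.17  ]
[0.5888 0.3212 0.17  ]
bd [0.626 0.011 0.018]
bd [ 0.575 -0.382  0.018]
bd [ 0.381 -0.354  0.018]
bd [0.436 0.04  0.018]
c1 [ 0.761 -0.081  0.08 ]
c2 [0.389 0.328 0.08 ]
jug [ 0.576 -0.477  0.13 ]
```

```bash
cat > lab.py <<'E'
from h import *
S=dict(np.load('pics/scene0.npz'))
def cyl(px,c,z,edge):
    o,r=ray(S,*px); a=r[:2]@r[:2]; d=o[:2]-c; b=d@r[:2]; q=b*b-a*(d@d-.0322**2)
    t=(-b-np.sqrt(max(q,0)))/a; p=o+t*r; return np.degrees(np.arctan2(*(p[:2]-c)[::-1])).round(1),p.round(4)
for n,c,ps in(('J1',(.512,-.280),[(239.4,220),(240.5,226)]),('J2',(.517,-.0745),[(309,201.6),(309.4,211.6),(322,199)])):
    for p in ps: print(n,cyl(p,np.array(c),0,0))
s=arm.read_state(); M=R.from_rotvec(s['tcp_rot']).as_matrix(); print(M.round(3))
print('tool shift to above J2 cm',(M.T@(np.array([.517,-.0745,.226])-s['tcp_pos'])*100).round(1))
print('to above J1 cm',(M.T@(np.array([.512,-.280,.226])-s['tcp_pos'])*100).round(1))
# zoom jars
im=S['frame'][:,:,::-1]; a=[cv2.resize(im[y:y+45,x:x+40],None,fx=10,fy=10,interpolation=cv2.INTER_CUBIC) for x,y in((220,190),(292,172))]
cv2.imwrite('pics/lab.png',np.hstack(a))
E
python3 lab.py
```

```text
J1 (np.float64(2.7), array([ 0.5442, -0.2785,  0.0651]))
J1 (np.float64(-0.5), array([ 0.5442, -0.2803,  0.0394]))
J2 (np.float64(-28.6), array([ 0.5453, -0.0899,  0.0693]))
J2 (np.float64(-29.9), array([ 0.5449, -0.0905,  0.0256]))
J2 (np.float64(45.4), array([ 0.5396, -0.0516,  0.0593]))
[[-0.962  0.273 -0.   ]
 [ 0.273  0.962 -0.001]
 [-0.    -0.001 -1.   ]]
tool shift to above J2 cm [-51.8 -55.5   0.1]
to above J1 cm [-56.9 -75.4   0.1]
```

View pics/lab.png

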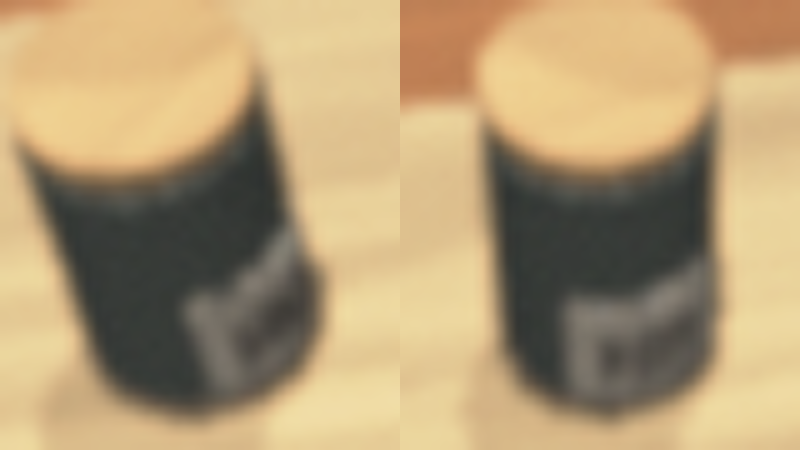

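Labels: J1 (left in scene) yaw is about 40°, from its left edge at (239,220). J2 yaw is about 10°, from its left edge at (309,202). Starting to move: turn first.

```bash
python3 -m pendant '[[9,[0,0,0],8.5],[9,[0,0,0],8.5],[9,[0,0,0],8.5],[9,[0,0,0],8.5],[9,[0,0,0],8.5],[9,[0,0,0],8.5],[9,[0,0,0],8.5],[9,[0,0,0],8.5]]' 30
cat > go.py <<'E'
import sys
from h import *
s=arm.read_state(); M=R.from_rotvec(s['tcp_rot']).as_matrix()
t=np.array([float(x) for x in sys.argv[1:4]])
print('t',s['time'],'tcp',s['tcp_pos'].round(4),'yaw_y',np.degrees(np.arctan2(M[1,1],M[0,1])).round(1),'tilt',M[2].round(3),'F',s['ft_force'].round(2),'w',round(s['width'],4),s['finger_force'],'q',s['q'].round(2))
print('shift cm',(M.T@(t-s['tcp_pos'])*100).round(2))
E
python3 go.py .517 -.0745 .226
```

```text
time: 0.9
tcp_pos: [0.1707, 0.6009, 0.2263]
tcp_rot: [2.106, 2.33, -0.001]
ft_force: [0.4, -0.4, 1.3]
width: 0.0899
finger_force: 0.0
t 0.9 tcp [0.1707 0.6009 0.2263] yaw_y 5.8 tilt [-0.001 -0.    -1.   ] F [ 0.39 -0.35  1.31] w 0.0899 0.0 q [-1.58  0.44  0.3   1.59 -0.14  1.13 -1.15]
shift cm [-70.69  27.64   0.08]
```

```bash
python3 -m pendant '[[9.18,[-4.4,1.7,0],0],[9.18,[-4.4,1.7,0],0],[9.18,[-4.4,1.7,0],0],[9.18,[-4.4,1.7,0],0],[9.18,[-4.4,1.7,0],0],[9.18,[-4.4,1.7,0],0],[9.18,[-4.4,1.7,0],0],[9.18,[-4.4,1.7,0],0]]' >/dev/null
python3 -m pendant '[[9.18,[-4.4,1.7,0],0],[9.18,[-4.4,1.7,0],0],[9.18,[-4.4,1.7,0],0],[9.18,[-4.4,1.7,0],0],[9.18,[-4.4,1.7,0],0],[9.18,[-4.4,1.7,0],0],[9.18,[-4.4,1.7,0],0],[9.18,[-4.4,1.7,0],0]]' >/dev/null
python3 go.py .517 -.0745 .226
```

```text
t 2.5 tcp [ 0.517  -0.0713  0.2266] yaw_y 6.2 tilt [ 0. -0. -1.] F [1.34 0.41 0.42] w 0.0916 0.0 q [-0.52  0.3   0.72  1.86 -0.23  1.06  0.4 ]
shift cm [-0.32 -0.03  0.06]
```

Run:
```python
from h import *
d=save('wrist','w1'); print(d['camera_matrix'].round(1).tolist(), d['T_tool_cam'].round(3).tolist())
T=d['cam_to_world']
# predicted pixel of lid centre
P=np.linalg.inv(T)@np.array([.517,-.0745,.126,1]); r=np.array([P[0],-P[1],-P[2]]); th=np.arctan2(np.hypot(r[0],r[1]),r[2]); K=d['camera_matrix']
print(K[:2,2]+K[0,0]*th*r[:2]/np.hypot(*r[:2]))
```

```text
[[309.7, 0.0, 319.7], [0.0, 309.7, 199.5], [0.0, 0.0, 1.0]] [[-0.001, 0.966, 0.259, 0.068], [1.0, 0.001, 0.001, 0.0], [0.0, 0.259, -0.966, -0.159], [0.0, 0.0, 0.0, 1.0]]
[319.40238523 201.54014402]
```

View pics/w1.png

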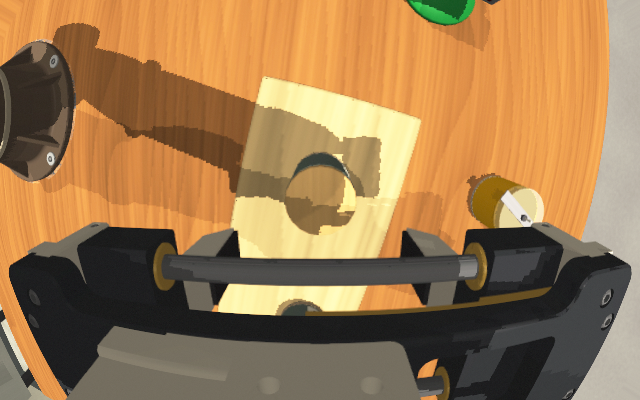

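The wrist view shows J2's lid centred near (321,199), against a predicted (319,201), so the estimate is good to about 2 mm. I descend and grip.

```bash
python3 -m pendant '[[9.18,[-0.2,0,1.8],0],[9.18,[0,0,2.6],0],[9.18,[0,0,2.6],0],[9.18,[0,0,2.6],0],[9.18,[0,0,2.6],0],[9.18,[0,0,1.8],0],[9.18,[0,0,1.0],0],[9.18,[0,0,0],0]]' 30
python3 -m pendant '[[6,[0,0,0],0],[6,[0,0,0],0],[5.5,[0,0,0],0],[5.5,[0,0,0],0],[5.5,[0,0,0],0],[5.5,[0,0,0],0],[5.5,[0,0,0],0],[5.5,[0,0,0],0]]' 30
python3 go.py .517 -.0745 .226
```

```text
time: 3.35
tcp_pos: [0.5158, -0.0716, 0.0757]
tcp_rot: [-2.098, -2.336, 0.003]
ft_force: [-0.1, 0.1, -0.2]
width: 0.092
finger_force: 0.0
time: 4.15
tcp_pos: [0.5172, -0.0716, 0.0772]
tcp_rot: [2.099, 2.337, 0.001]
ft_force: [-0.3, -0.0, 6.4]
width: 0.0621
finger_force: 30.0
t 4.15 tcp [ 0.5172 -0.0716  0.0772] yaw_y 6.1 tilt [ 0.     0.001 -1.   ] F [-0.27 -0.04  6.43] w 0.0621 29.992889891946106 q [-0.4   0.5   0.6   2.02 -0.42  0.73  0.57]
shift cm [ -0.28  -0.03 -14.88]
```

```bash
python3 -m pendant '[[5.5,[0,0,-0.5],0],[5.5,[0,0,-1],0],[5.5,[0,0,-1],0],[5.5,[0,0,-1],0],[5.5,[0,0,-1],0],[5.5,[0,0,-0.5],0],[5.5,[0,0,0],0],[5.5,[0,0,0],0]]' 30
python3 -m pendant '[[5.5,[0,0,0],0],[5.5,[0,0,0],0],[5.5,[0,0,0],0],[5.5,[0,0,0],0],[5.5,[0,0,0],0],[5.5,[0,0,0],0],[5.5,[0,0,0],0],[5.5,[0,0,0],0]]' 30
python3 go.py .517 -.0745 .226
python3 - <<'E'
from h import *
for i in range(6):
    save('scene','s1'); print(arm.read_state()['ft_force'].round(2))
E
```

```text
time: 4.95
tcp_pos: [0.5166, -0.0715, 0.1267]
tcp_rot: [-2.099, -2.337, -0.0]
ft_force: [-0.5, 0.1, -2.4]
width: 0.062
finger_force: 30.0
time: 5.75
tcp_pos: [0.5167, -0.0717, 0.1267]
tcp_rot: [2.099, 2.337, 0.0]
ft_force: [0.4, -0.4, -2.9]
width: 0.0625
finger_force: 30.0
t 5.75 tcp [ 0.5167 -0.0717  0.1267] yaw_y 6.1 tilt [-0.  0. -1.] F [ 0.42 -0.41 -2.92] w 0.0625 29.990155784871604 q [-0.45  0.43  0.65  1.98 -0.35  0.84  0.51]
shift cm [-0.28 -0.   -9.93]
[ 1.4  -0.84 -3.42]
[ 0.12 -0.49 -3.06]
[-0.52 -0.25 -2.89]
[ 0.57  0.14 -2.09]
[ 0.01  0.09 -2.53]
[-0.38 -0.44 -3.18]
```

View pics/s1.png

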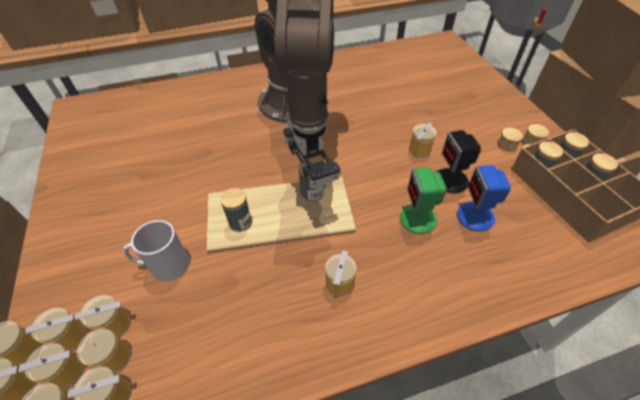

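J2 hangs in the gripper above the board and weighs about 2.8 N, so it is probably the empty one. J1 will confirm. I set it down gently.

```bash
python3 -m pendant '[[5.5,[0,0,1],0],[5.5,[0,0,1],0],[5.5,[0,0,1],0],[5.5,[0,0,0.8],0],[5.5,[0,0,0.5],0],[5.5,[0,0,0.3],0],[5.5,[0,0,0.2],0],[5.5,[0,0,0.1],0]]' 30
python3 -m pendant '[[5.5,[0,0,0.1],0],[5.5,[0,0,0],0],[6.6,[0,0,0],0],[8,[0,0,0],0],[9.18,[0,0,0],0],[9.18,[0,0,0],0],[9.18,[0,0,0],0],[9.18,[0,0,0],0]]' 30
python3 go.py .513 -.280 .20
```

```text
time: 6.85
tcp_pos: [0.5168, -0.0717, 0.0777]
tcp_rot: [2.099, 2.337, 0.0]
ft_force: [-0.5, 0.6, -2.7]
width: 0.0622
finger_force: 30.0
time: 7.65
tcp_pos: [0.5167, -0.0717, 0.0767]
tcp_rot: [2.099, 2.337, 0.0]
ft_force: [-0.2, 0.6, 0.1]
width: 0.0918
finger_force: 0.0
t 7.65 tcp [ 0.5167 -0.0717  0.0767] yaw_y 6.1 tilt [ 0.  0. -1.] F [-0.18  0.57  0.09] w 0.0918 0.0 q [-0.4   0.5   0.6   2.03 -0.42  0.73  0.57]
shift cm [-20.67  -2.6  -12.33]
```

```bash
python3 -m pendant '[[9.18,[0,0,-2],0],[9.18,[0,0,-3.5],0],[9.18,[0,0,-3.5],0],[9.18,[0,0,-3.3],0],[9.18,[-4,-0.5,0],0],[9.18,[-4,-0.5,0],0],[9.18,[-4,-0.5,0],0],[9.18,[-4,-0.5,0],0]]' >/dev/null
python3 -m pendant '[[9.18,[-3,-0.4,0],0],[9.18,[-1.7,-0.2,0],0],[9.18,[0,0,0],0],[9.18,[0,0,0],0],[9.18,[0,0,0],0],[9.18,[0,0,0],0],[9.18,[0,0,0],0],[9.18,[0,0,0],0]]' >/dev/null
python3 go.py .513 -.280 .0757
python3 - <<'E'
from h import *
d=save('wrist','w2');T=d['cam_to_world'];K=d['camera_matrix']
def pr(p):
    P=np.linalg.inv(T)@np.array([*p,1]); r=np.array([P[0],-P[1],-P[2]]); th=np.arctan2(np.hypot(r[0],r[1]),r[2]); return K[:2,2]+K[0,0]*th*r[:2]/np.hypot(*r[:2])
print(pr((.513,-.280,.126)))
im=d['frame'][:,:,::-1].copy()
a=np.linspace(0,6.283,60); 
for c in a: cv2.circle(im,tuple(int(x) for x in pr((.513+.032*np.cos(c),-.28+.032*np.sin(c),.126))),0,(255,0,255),-1)
cv2.imwrite('pics/w2c.png',cv2.resize(im[100:300,220:420],None,fx=2.8,fy=2.8,interpolation=cv2.INTER_CUBIC))
E
```

```text
t 9.25 tcp [ 0.5132 -0.2796  0.1998] yaw_y 6.2 tilt [ 0.  0. -1.] F [1.28 0.45 0.08] w 0.0917 0.0 q [-0.09  0.45  0.72  1.75 -0.34  1.06  0.85]
shift cm [-0.04 -0.03 12.41]
[319.39922428 207.03764067]
```

View pics/w2c.png

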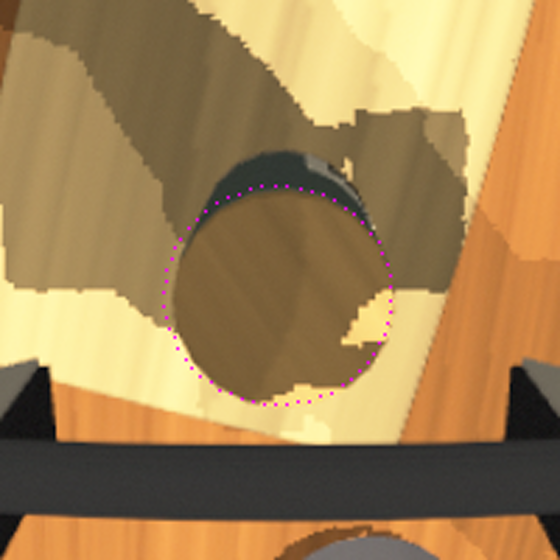

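The lid's outline matches the predicted circle to within about 1 mm (lid centre at crop (282,294)). The label's upper edge at crop (305,155) also fits a label yaw of about 40°. I descend, grip and lift.

```bash
python3 -m pendant '[[9.18,[0,0,1.5],0],[9.18,[0,0,2.3],0],[9.18,[0,0,2.3],0],[9.18,[0,0,2.3],0],[9.18,[0,0,2],0],[9.18,[0,0,1.3],0],[9.18,[0,0,0.6],0],[9.18,[0,0,0],0]]' 30 >/dev/null
python3 -m pendant '[[6,[0,0,0],0],[5.5,[0,0,0],0],[5.5,[0,0,0],0],[5.5,[0,0,0],0],[5.5,[0,0,0],0],[5.5,[0,0,0],0],[5.5,[0,0,0],0],[5.5,[0,0,0],0]]' 35 
python3 -m pendant '[[5.5,[0,0,-0.5],0],[5.5,[0,0,-1],0],[5.5,[0,0,-1],0],[5.5,[0,0,-1],0],[5.5,[0,0,-1],0],[5.5,[0,0,-0.5],0],[5.5,[0,0,0],0],[5.5,[0,0,0],0]]' 35
python3 - <<'E'
from h import *
f=[]
for i in range(8):
    save('scene','s2'); f.append(arm.read_state()['ft_force'][2])
print(np.round(f,2),np.mean(f))
E
```

```text
time: 10.9
tcp_pos: [0.5136, -0.2803, 0.0772]
tcp_rot: [2.099, 2.337, 0.001]
ft_force: [1.2, 1.5, 5.9]
width: 0.0627
finger_force: 34.9
time: 11.7
tcp_pos: [0.5129, -0.2801, 0.1266]
tcp_rot: [-2.099, -2.337, -0.0]
ft_force: [0.4, 0.5, -5.8]
width: 0.0626
finger_force: 34.9
[-4.75 -3.71 -4.63 -4.08 -4.72 -3.99 -4.92 -4.98] -4.473517427866556
```

J1 weighs about 4.5 N and so is the full one. I carry it high over J2 towards the scanner.

```bash
python3 -m pendant '[[5.5,[0,0,-1.2],0],[5.5,[0,0,-2],0],[5.5,[0,0,-2],0],[5.5,[0,0,-2],0],[5.5,[0,0,-2],0],[5.5,[0,0,-1.5],0],[5.5,[0,0,-0.8],0],[5.5,[0,0,0],0]]' 35
python3 go.py .536 .195 .240
```

```text
time: 12.9
tcp_pos: [0.5134, -0.2807, 0.2431]
tcp_rot: [2.098, 2.335, 0.001]
ft_force: [0.3, 0.6, -4.9]
width: 0.0627
finger_force: 34.9
t 12.9 tcp [ 0.5134 -0.2807  0.2431] yaw_y 6.1 tilt [-0.001  0.002 -1.   ] F [ 0.29  0.6  -4.93] w 0.0627 34.9433855060488 q [-0.11  0.41  0.75  1.7  -0.3   1.15  0.82]
shift cm [47.06  7.32  0.29]
```

```bash
python3 -m pendant '[[5.5,[1.5,0.2,0],0],[5.5,[3,0.5,0],0],[5.5,[3.4,0.5,0],0],[5.5,[3.4,0.5,0],0],[5.5,[3.4,0.5,0],0],[5.5,[3.4,0.5,0],0],[5.5,[3.4,0.5,0],0],[5.5,[3.4,0.5,0],0]]' 35 >/dev/null
python3 -m pendant '[[5.5,[3.4,0.5,0],0],[5.5,[3.4,0.5,0],0],[5.5,[3.4,0.5,0],0],[5.5,[3.4,0.5,0],0],[5.5,[3.4,0.5,0],0],[5.5,[2.5,0.4,0],0],[5.5,[1.5,0.3,0],0],[5.5,[0.6,0,0],0]]' 35 >/dev/null
python3 -m pendant '[[5.5,[0,0,0],-3],[5.5,[0,0,0],-6],[5.5,[0,0,0],-8],[5.5,[0,0,0],-8],[5.5,[0,0,0],-8],[5.5,[0,0,0],-8],[5.5,[0,0,0],-6],[5.5,[0,0,0],0]]' 35
python3 go.py .536 .203 .152
```

```text
time: 15.3
tcp_pos: [0.532, 0.1874, 0.2416]
tcp_rot: [0.995, 2.98, -0.001]
ft_force: [-0.2, 0.1, -4.6]
width: 0.0624
finger_force: 34.9
t 15.3 tcp [0.532  0.1874 0.2416] yaw_y 53.1 tilt [-0.    -0.001 -1.   ] F [-0.19  0.14 -4.59] w 0.0624 34.94239897001535 q [-0.78  0.34  0.46  1.73 -0.16  1.11  0.66]
shift cm [0.62 1.49 8.96]
```

```bash
python3 -m pendant '[[5.5,[0.1,0.1,0.6],0],[5.5,[0.1,0.1,1.4],0],[5.5,[0.1,0.2,1.6],0],[5.5,[0.1,0.2,1.6],0],[5.5,[0.1,0.2,1.5],0],[5.5,[0.1,0.2,1.4],0],[5.5,[0,0,0.8],0],[5.5,[0,0,0],0]]' 35
python3 go.py .536 .203 .152
python3 - <<'E'
from h import *
r=np.zeros((480,800,3),np.uint8)
for i,(n,x,y) in enumerate((('scene',375,110),('top',145,155))):
    d=save(n,n+'3'); im=d['frame'][:,:,::-1]
    r[:,400*i:400*i+400]=cv2.resize(im[y:y+96,x-0:x+80],(400,480),interpolation=cv2.INTER_CUBIC)
cv2.imwrite('pics/c3.png',r)
E
```

```text
time: 16.1
tcp_pos: [0.5324, 0.2006, 0.1515]
tcp_rot: [-0.994, -2.979, 0.003]
ft_force: [-0.2, 0.5, -4.4]
width: 0.0627
finger_force: 34.9
t 16.1 tcp [0.5324 0.2006 0.1515] yaw_y 53.1 tilt [ 0.001 -0.002 -1.   ] F [-0.22  0.5  -4.38] w 0.0627 34.94410182349384 q [-0.76  0.44  0.42  1.83 -0.22  0.92  0.69]
shift cm [-0.15  0.41 -0.05]
```

View pics/c3.png

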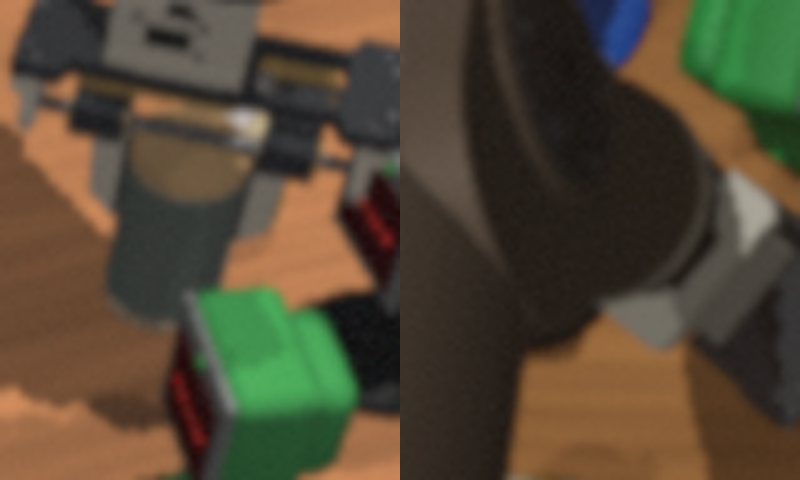

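The view shows the jar hanging upright by the scanner. Its label is hidden from the scene camera, as expected once it is turned toward the window. I check the label yaw from the earlier wrist picture.

Run:
```python
from h import *
d=dict(np.load('pics/w2.npz')); c=np.array([.5137,-.2798])
for u,v in((328.9,155.4),(330,158),(352,180)):
    o,r=ray(d,u,v,True); a=r[:2]@r[:2]; e=o[:2]-c; b=e@r[:2]; q=b*b-a*(e@e-.0322**2); t=(-b-np.sqrt(max(q,0)))/a; p=o+t*r
    print(q>0,np.degrees(np.arctan2(*(p[:2]-c)[::-1])),p.round(3))
```

```text
True 80.18723925575893 [ 0.519 -0.248  0.046]
True 79.31270296667698 [ 0.52  -0.248  0.066]
True 44.90500180548942 [ 0.537 -0.257  0.119]
```

Label edge at 80° confirms a grasp yaw of 40°, so it now faces the window at 87°. I make a small centring move and hold.

```bash
python3 -m pendant '[[5.5,[0,0.2,0],0],[5.5,[0,0.3,0],0],[5.5,[0,0.2,0],0],[5.5,[0,0.1,0],0],[5.5,[0,0,0],0],[5.5,[0,0,0],0],[5.5,[0,0,0],0],[5.5,[0,0,0],0]]' 35
python3 -m pendant '[[5.5,[0,0,0],0],[5.5,[0,0,0],0],[5.5,[0,0,0],0],[5.5,[0,0,0],0],[5.5,[0,0,0],0],[5.5,[0,0,0],0],[5.5,[0,0,0],0],[5.5,[0,0,0],0]]' 35
python3 -c "
from workcell import arm
print(arm.job_done())"
```

```text
time: 17.0
tcp_pos: [0.5379, 0.2074, 0.1527]
tcp_rot: [-0.993, -2.98, 0.0]
ft_force: [-0.2, -1.3, -5.4]
width: 0.0625
finger_force: 34.9
time: 17.8
tcp_pos: [0.5379, 0.2075, 0.1527]
tcp_rot: [-0.993, -2.98, -0.0]
ft_force: [0.1, 0.6, -5.3]
width: 0.0625
finger_force: 34.9
the job is handed in; nothing more can be done
None
```

I handed the job in with the full jar (about 4.5 N) held about 8 cm from the black scanner's window, its label facing the window, and the empty one (about 2.8 N) set back down on the board; no verdict came back.

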